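# Set the sprung drilling slide on its mid stop

## Task

On the drilling jig with the orange push plate, push the plate with the fingertips until the carriage is fully home against its end stop, then ease it back under your finger, without letting it snap, so that it returns only to the middle and latches there with its stop pin on the yellow pawl; then draw the finger clear. Do not touch the pawl, leave the blue jig as it is, and pick up or shift nothing else.

Things in the scene. Friction and masses are not known exactly. Their poses are not given: they have to be found in the camera images.
- jig_orange: Jig bolted to the bench: dark steel base 260 (x) x 130 (y) x 12 mm, origin at the centre of its underside. Jig x = the way the carriage is pushed, within 25 degrees of straight away from the robot; z up. Drill guide arm: jig x 20 to 40, y -61 to -5 mm, top 82 mm high; end stop block 44 mm high. Push plate orange: the jig to set.
- carriage_orange (a joint): Carriage travel along jig +x, m: 0 = sprung out (start), 0.060 = fully home on the end stop, 0.030 = latched. A spring pushes it out, 4 N at 0 to 11 N at 0.060. The pawl drops in behind the pin once past about 0.034; coming back, the pin lands on it at 0.030 and stays. Released short of that it runs back to 0; released suddenly when home it snaps back at over 0.5 m/s. About 0.5 kg.
- push_orange (a point): Middle of the front face (the one to push, facing jig -x) of the orange push plate on the carriage's front end, 70 mm above the bench; axes as the jig's; travels with the carriage. Plate 56 mm wide (jig y), 12 mm thick, 33 to 86 mm above the bench. The base reaches 45 mm in front of the face; nothing there is higher than 24 mm.
- pin_orange (a point): Tip, 60 mm above the bench, of the steel stop pin (10 mm thick) standing on the orange jig's carriage, 110 mm behind the push face and 10 mm to its left (jig +y); travels with the carriage.
- pawl_orange: Yellow sprung pawl of the orange jig, an arm 62 x 14 x 10 mm lying level 43 to 53 mm above the bench; origin on its vertical pivot at jig (-2, 43.5, 48) mm, the arm reaching to jig +x and inwards over the carriage. The passing pin pushes it aside and a spring swings it back; not to be touched.
- jig_blue: Jig bolted to the bench: dark steel base 260 (x) x 130 (y) x 12 mm, origin at the centre of its underside. Jig x = the way the carriage is pushed, within 25 degrees of straight away from the robot; z up. Drill guide arm: jig x 20 to 40, y -61 to -5 mm, top 82 mm high; end stop block 44 mm high. Same make, push plate blue: leave it alone. It may be left or right of the orange one.
- carriage_blue (a joint): Travel of the blue jig's carriage, in m, 0 = sprung out; to be left at 0.
- socket_deep: Bystander: bright deep socket standing upright, 28 mm across, 60 mm high, origin under its centre.
- socket_short: Bystander: dark short socket, 34 mm across, 35 mm high, origin under its centre.
- spray_can: Bystander: red and steel spray can, 66 mm across, 190 mm high, origin under its centre.
- coolant: Bystander: white bottle, 80 mm across, 200 mm high, origin under its centre.
- tape_roll: Bystander: roll of green tape lying flat, 96 mm across, 25 mm high, origin under its centre.
- screwdriver: Bystander: red-handled screwdriver lying along its own x axis, about 0.2 m long and 30 mm high.
- bit_box: Bystander: grey drill-bit box, 110 x 60 x 40 mm, lying near the back, origin under its centre.

How it is judged:
On the way:
1. the orange carriage is pushed fully home on its end stop (travel above 55 mm of 60) (value of joint carriage_orange above 0.055 m), for 0.1 s.
At the end, for the whole second after the job is handed in: The orange carriage rests at 26 to 34 mm of its 60 mm travel, held at mid position by the pawl alone; the blue carriage is fully out (under 6 mm) and every bystander within 20 mm of where it stood (value of joint carriage_orange between 0.026 and 0.034 m and velocity of joint carriage_orange between -0.01 and 0.01 m/s and value of joint carriage_blue below 0.006 m and distance of each of socket_deep, socket_short, spray_can, coolant, tape_roll, screwdriver, bit_box from where it was at the start of the episode below 0.02 m); the robot touches nothing.
It fails at once if the orange carriage snaps back (faster than 0.35 m/s) (velocity of joint carriage_orange below -0.35 m/s).
It fails at once if the pawl is touched by the robot (contact force between any of the fingers, the arm and pawl_orange above 1 N).
It fails at once if the blue carriage is pushed (value of joint carriage_blue above 0.012 m).
It fails at once if a bystander is shifted, lifted or carried (more than 30 mm) (distance of any of socket_deep, socket_short, spray_can, coolant, tape_roll, screwdriver, bit_box from where it was at the start of the episode above 0.03 m).
It also fails if it takes over 38 s, if anything falls off the work surface, if the arm or the gripper's body presses on something with over 40 N, if the wrist force passes 120 N, or if a joint passes its speed limit or range.

## Robot

A 6-joint arm with a two-finger parallel gripper is mounted at the origin on the work surface. World frame = base frame: x ahead of the robot, y to its left, z up, the work surface at z = 0. Lengths are in m, angles in rad, forces in N, time in s.
With the tool pointing down it reaches from about 0.425 to 0.95 m from the base axis. Payload 3.5 kg.
Tool frame: the origin (TCP) lies at the very end of the fingers, on their centre line; the grasp point (between the pads) lies r.hold_point_z behind it (r.hold_point_z is the distance from the TCP to the grasp point, in m); z points along the fingers, y is the line along which they close (so a half turn about z gives the same grasp; the last joint's range is limited). The gripper opens to 85 mm and grips with 20 to 120 N. Pads are 22 mm wide; open, the fingers measure 114 mm over their backs; the gripper's body (76 mm by 85 mm) begins 54 mm behind the grasp point. The pads swing forward as they close: fully open they stand 13 mm farther back than shut.
Start: joints at [1.185, 0.286, 1.577, -0, 1.279, -0.15], TCP at [0.158, 0.656, 0.231] pointing down, gripper open.
Joint ranges: [-2.77, 2.77], [-0.9, 2.22], [0.21, 2.48], [-1.53, 4.67], [0.24, 2.81], [-2.84, 2.84]. Speed limits (rad/s): [2.79, 2.79, 3.14, 3.14, 3.14, 3.14].

## Interface

Orientations are given as a 3x3 rotation matrix whose columns are the frame's x, y, z axes.
In Python, from workcell import monitor, imaging, r gives the robot as it stands. The module is installed in compiled form; this text tells all that it offers.
- The arm moves only by the tool send_rows, never from a script. Its arguments are lists of equal length, an entry for each row: "turn": the turn, a rotation vector about the tool's x, y, z in degrees, a list of three; "dp": the shift along the tool's x, y, z in mm, a list of three; "claw": the opening in per cent of the stroke, from 0 (shut) to 100 (fully open). A call has exactly 5 rows; each row is the pose to reach, as a shift and turn from the pose commanded when the call began, along the tool's axes at that moment; what a row does not reach only later rows make up. A row lasts 1/8 s, in which the tool goes at most 62.5 mm and 10.7 degrees, less where a joint would pass 70% of its speed; a pose out of reach is approached as far as the arm can. A call with a gripper value outside its range is refused whole. The fingers move at their own pace and stop on an object; "grip_force" is the grip in N (left out, the last holds). Time passes only in rows, so rows that repeat a pose let the fingers close, or fill a call up. It gives the time, the measured TCP pose, the force, the opening and the grip force at its end, in the units of the state.
- monitor.get_obs(): the state, without advancing time (a new reading comes with each control period).
- imaging.grab_frame(name): name is "scene" or "top" or "wrist"; returns a dict with "img" (384x512x3 uint8, red, green, blue), "mtx" (3x3 intrinsics, pixels), "R" (3x3) and "t" (3): a world point X has camera coordinates R X + t. Camera axes: x right, y down, z forward; pixel columns grow to the right and rows downward; lengths in m; the calibration is good to about 2 mm. A picture is of the moment at which its call begins. There is no depth.
- r.sign_off(): hands the job in; it is judged then, once.
Trained networks look in a picture, given as the dict that the camera call returned (one of the last four; its "shot" number tells which), for a name from the list of things; names that differ only in an ending like _2 or _b are one class to them, and where a whole thing is asked for, a point or a joint stands for the part that bears it (a point fixed in the world has none). Each returns a list of dicts, best first, with "conf" (0 to 1); they miss things now and then, are a little off and sometimes report something else, mostly with a low value. They report only what shows in the picture. A call takes as long as a camera call.
- imaging.find_in(picture, name): "xy" ([column, row] in pixels, amid what is visible of it).
- imaging.regions_of(picture, name): "region" (384x512 bool, what is visible of it) and "xy" ([column, row] in pixels, amid what is visible of it).
The state is a dict: "clock": time; "joint_positions": joint angles; "qvel": joint speeds; "effort": joint torques, N m; "ee_pos": TCP position; "orientation": TCP orientation; "contact_force": force on the tool from outside, world axes, zero at the start; "torque": the same for the moment, N m; "grip_width": finger opening in m; "finger_force": force on a finger pad.
Only numpy, scipy, OpenCV 4.12 (cv2) and the standard library are available. Lean on these libraries where they do the work, as an engineer would, in place of code of your own. Each camera call takes 0.05 s, during which the arm holds its last target. There are 200 camera calls.

## Working session

There is one attempt and no reset: what is moved stays moved. The work goes in short steps, Python scripts to look and compute and a tool call to move; the robot and the scene stay as the last step left them, time stands still between calls to the robot, and variables do not carry over. Pictures are saved under pics/ and viewed, at most 10 in all, crops included, and the job is handed in when it is done.

Besides the shell and the picture viewer there is one more tool, called after ">>>" as name(argument=value, ...), one argument or row to a line, values as JSON. send_rows: Moves the arm, as the interface text tells. Its arguments: {"type":"object","properties":{"turn":{"type":"array"},"dp":{"type":"array"},"claw":{"type":"array"},"grip_force":{"type":"number"}},"required":["turn","dp","claw"]}

```bash
mkdir -p pics; python3 - <<'E'
from workcell import monitor, imaging, r
import cv2,numpy as np
o=monitor.get_obs(); print(o['clock'],o['ee_pos'],o['orientation'],r.hold_point_z,o['contact_force'])
ims=[]
for n in ("scene","top"):
    p=imaging.grab_frame(n); ims.append(p['img'])
    print(n,p['mtx'].tolist(),p['R'].tolist(),p['t'].tolist())
    for k in ("push_orange","pin_orange","pawl_orange","jig_orange","jig_blue","spray_can","coolant"):
        print(k,[(np.round(d['xy'],1).tolist(),round(d['conf'],2)) for d in imaging.find_in(p,k)[:2]])
    cv2.imwrite(f"pics/{n}0.png",cv2.resize(p['img'][:,:,::-1],(768,576)))
E
```

```text
0.0 [0.15739859 0.65570338 0.22993859] [[-9.72337394e-01  2.33579197e-01 -8.66585513e-04]
 [ 2.33580580e-01  9.72334911e-01 -2.22132700e-03]
 [ 3.23755570e-04 -2.36229685e-03 -9.99997157e-01]] 0.0187 [ 0.05380426  0.29003123 -0.25557726]
scene [[435.1272556784027, 0.0, 253.59805038102604], [0.0, 435.1272556784027, 187.15186232875124], [0.0, 0.0, 1.0]] [[0.4944284922565901, 0.8691811654795318, 0.008035397968846369], [0.498507666895376, -0.2759758835315982, -0.8217830722006161], [-0.7120607924127014, 0.4103186728441646, -0.5697438149063137]] [-0.2638761841024475, -0.22144262852219448, 1.8035129657169626]
push_orange [([289.5, 175.0], 0.93)]
pin_orange [([287.2, 175.0], 0.7), ([295.4, 237.7], 0.53)]
pawl_orange [([314.6, 174.7], 0.4)]
jig_orange [([313.6, 177.5], 0.64), ([303.2, 188.4], 0.6)]
jig_blue [([205.1, 215.2], 0.69), ([259.2, 198.2], 0.47)]
spray_can [([365.0, 145.2], 0.81)]
coolant [([121.4, 234.3], 0.71)]
top [[464.51021567144056, 0.0, 258.75204024423346], [0.0, 464.51021567144056, 186.02721070504126], [0.0, 0.0, 1.0]] [[-0.013228905493793054, -0.9999007935268925, -0.004837268209165837], [-0.9800858772408745, 0.013925036386091718, -0.1980852508255779], [0.19813295862229077, 0.002120487193343803, -0.9801728593679998]] [0.014913586912006121, 0.5827819338480845, 1.5040141427346434]
push_orange [([213.0, 206.6], 0.79), ([257.4, 135.7], 0.3)]
pin_orange [([211.3, 207.7], 0.94), ([209.1, 199.8], 0.41)]
pawl_orange []
jig_orange [([210.7, 201.5], 0.7), ([212.1, 211.0], 0.58)]
jig_blue [([309.4, 197.9], 0.95)]
spray_can [([118.9, 197.6], 0.81)]
coolant [([392.6, 170.3], 0.69)]
```

View pics/top0.png

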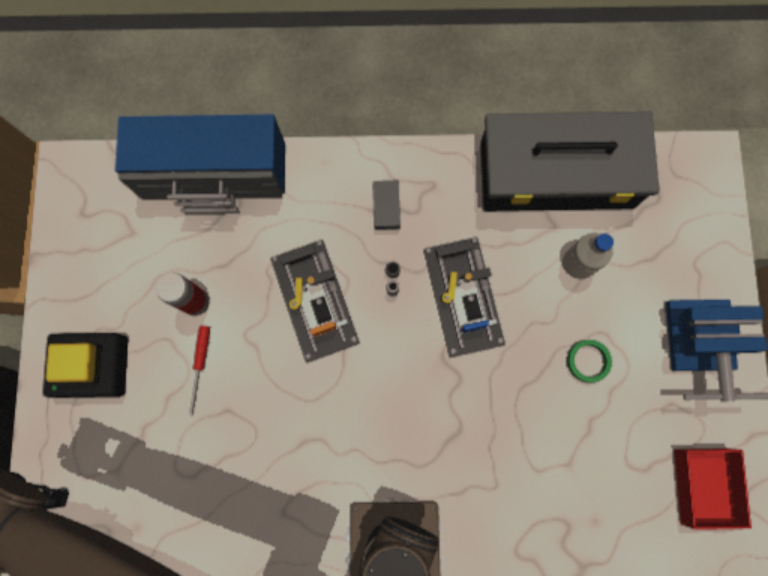

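View pics/scene0.png

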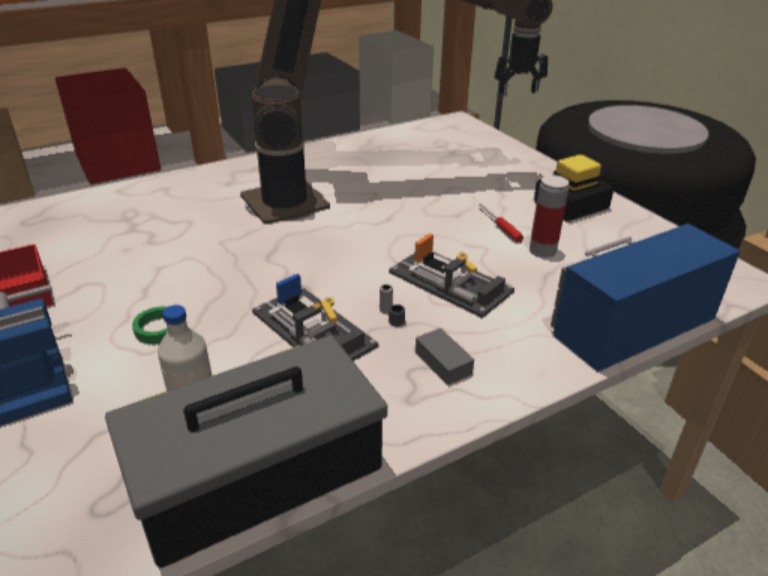

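The top view shows the orange jig's base corners at about (272,257), (322,240), (358,343) and (307,361) in the 768-wide picture, with the orange plate at (322,327). The screwdriver is at (200,370). The blue jig is on the right.

```bash
cat > h.py <<'E'
from workcell import monitor, imaging, r
import cv2,numpy as np
from scipy.optimize import least_squares
def proj(p,X):
    c=np.atleast_2d(X)@p['R'].T+p['t']; u=c@p['mtx'].T; return u[:,:2]/u[:,2:]
def ray(p,uv,z):
    d=p['R'].T@np.linalg.inv(p['mtx'])@np.array([*uv,1.]); c=-p['R'].T@p['t']
    return c+d*(z-c[2])/d[2]
def jig(q,pts):
    c,s=np.cos(q[2]),np.sin(q[2]); P=np.atleast_2d(np.array(pts,float))
    return np.c_[q[0]+c*P[:,0]-s*P[:,1], q[1]+s*P[:,0]+c*P[:,1], P[:,2]]
def orange(p):
    h=cv2.cvtColor(p['img'],cv2.COLOR_RGB2HSV)
    m=cv2.inRange(h,(6,150,90),(17,255,255))
    return m
E
python3 - <<'E'
from h import *
p=imaging.grab_frame("top"); s=imaging.grab_frame("scene")
k=512/768
C=np.array([(272,257),(322,240),(358,343),(307,361)])*k
W=np.array([ray(p,c,.012) for c in C]); print(W.round(3), np.linalg.norm(W-np.roll(W,-1,0),axis=1))
# jig corners: far-left(+x,+y), far-right, near-right, near-left
B=[(.13,.065,.012),(.13,-.065,.012),(-.13,-.065,.012),(-.13,.065,.012)]
f=least_squares(lambda q:(proj(p,jig(q,B))-C).ravel(),[.5,.1,.2]); print('corner fit',f.x,np.degrees(f.x[2]),f.fun.round(1))
g=f.x
for n,c in(("top",p),("scene",s)):
    m=orange(c); nn,l,st,ce=cv2.connectedComponentsWithStats(m)
    print(n,[(st[i,4],ce[i].round(1).tolist()) for i in range(1,nn) if st[i,4]>8])
    print('pred plate',proj(c,jig(g,[(-.079,0,.086),(-.085,0,.07),(-.085,.028,.086),(-.085,-.028,.086)])).round(1).tolist())
print('push',jig(g,[(-.085,0,.07)]))
# overlay refine crops
out=[]
for n,c,(x,y,w,h) in(("top",p,(170,150,80,100)),("scene",s,(250,145,100,70))):
    im=cv2.resize(c['img'][y:y+h,x:x+w,::-1],None,fx=5,fy=5,interpolation=cv2.INTER_CUBIC)
    pl=[(a,b,z) for a in(-.085,-.073) for b in(-.028,.028) for z in(.033,.086)]
    for pts,col in((B,(255,0,0)),(pl,(0,255,0)),([(.13,.065,0),(.13,-.065,0),(-.13,-.065,0),(-.13,.065,0)],(255,0,255))):
        for u in proj(c,jig(g,pts)): cv2.circle(im,tuple(int(v) for v in ((u-[x,y]+.5)*5)),2,col,-1)
    out.append(im)
H=max(i.shape[0] for i in out)
im=np.hstack([cv2.copyMakeBorder(i,0,H-i.shape[0],0,0,0) for i in out]); im=cv2.resize(im,None,fx=min(1,800/im.shape[1]),fy=min(1,800/im.shape[1])); cv2.imwrite("pics/fit1.png",im)
E
```

```text
[[0.648 0.277 0.012]
 [0.688 0.16  0.012]
 [0.445 0.077 0.012]
 [0.406 0.193 0.012]] [0.12257961 0.25617507 0.12180434 0.25642373]
corner fit [0.547015   0.17671613 0.33060347] 18.942183773366125 [-1.1 -0.1  0.8 -1.   1.3  0.  -1.   1. ]
top [(np.int32(62), [214.9, 218.7])]
pred plate [[214.9, 218.2], [216.0, 220.6], [207.4, 222.9], [223.7, 217.1]]
scene [(np.int32(15), [4.6, 0.2]), (np.int32(134), [282.2, 164.4])]
pred plate [[283.5, 158.2], [281.9, 161.6], [287.1, 154.5], [276.9, 160.8]]
push [[0.46661803 0.14912395 0.07      ]]
```

View pics/fit1.png

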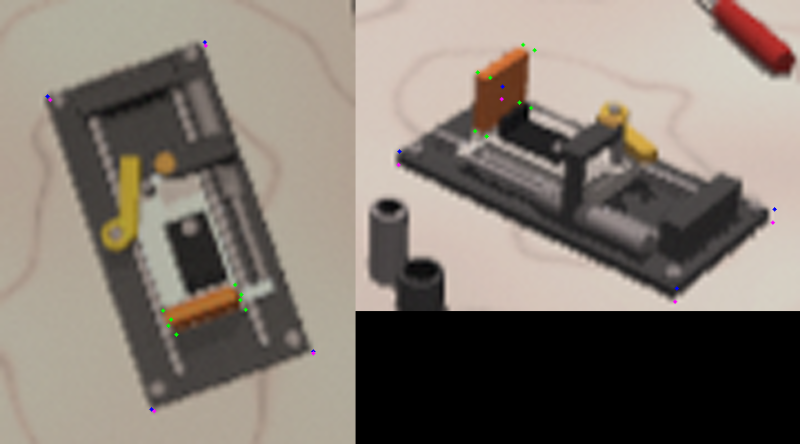

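The fit overlay agrees with the base corners and plate to within about 3 mm: push face at about (0.467, 0.149), jig yaw about 19°. I'm moving now, going high with the gripper shut to a point in front of the plate.

>>> send_rows(
  turn=[
    [0,0,-6.5],
    [0,0,-13],
    [0,0,-19.5],
    [0,0,-26],
    [0,0,-32.4],
  ],
  dp=[
    [-38,-44,0],
    [-77,-88,0],
    [-115,-132,0],
    [-154,-177,0],
    [-192,-221,0],
  ],
  claw=[0,0,0,0,0],
)

```text
clock: 1.52
ee_pos: [0.2933, 0.3949, 0.2316]
orientation: [[-0.945, -0.328, 0.001], [-0.328, 0.945, 0.0], [-0.001, 0.0, -1.0]]
contact_force: [-0.3, 0.4, 0.2]
grip_width: -0.0002
finger_force: 0.0
```

```bash
cat > s.py <<'E'
from h import *
import sys
Q=[.547,.1767,np.radians(18.94)]
o=monitor.get_obs(); R=o['orientation']; T=o['ee_pos']
tgt=jig(Q,[[float(v)/1000 for v in sys.argv[1:4]]])[0]
c,s=np.cos(Q[2]),np.sin(Q[2])
Rt=np.array([[-c,-s,0],[-s,c,0],[0,0,-1]]).T.copy(); Rt=np.c_[[-c,-s,0],[-s,c,0],[0,0,-1]]
print('t',o['clock'],'F',o['contact_force'].round(1),'w',o['grip_width'],'tcp',T.round(4))
d=T-np.array([Q[0],Q[1],0]); print('in jig mm',(np.array([c*d[0]+s*d[1],-s*d[0]+c*d[1],d[2]])*1e3).round(1))
print('dp',((R.T@(tgt-T))*1e3).round(1),'turn',np.degrees(cv2.Rodrigues(R.T@Rt)[0].ravel()).round(1))
E
python3 s.py -130 0 200
```

```text
t 1.525 F [-0.3  0.4  0.2] w -0.00017340255004765173 tcp [0.2933 0.3949 0.2316]
in jig mm [-169.1  288.8  231.6]
dp [ -38.1 -288.9   31.6] turn [0.  0.1 0.2]
```

>>> send_rows(
  turn=[
    [0,0,0],
    [0,0,0],
    [0,0,0],
    [0,0,0],
    [0,0,0],
  ],
  dp=[
    [-8,-58,6],
    [-15,-116,12],
    [-23,-174,20],
    [-30,-232,26],
    [-38,-289,32],
  ],
  claw=[0,0,0,0,0],
)

```text
clock: 2.15
ee_pos: [0.4229, 0.1337, 0.1996]
orientation: [[-0.946, -0.324, 0.002], [-0.324, 0.946, 0.0], [-0.002, -0.0, -1.0]]
contact_force: [1.0, 0.8, -0.8]
grip_width: -0.0001
finger_force: 0.0
```

```bash
python3 s.py -130 0 50; python3 - <<'E'
from h import *
p=imaging.grab_frame("wrist")
cv2.imwrite("pics/w1.png",p['img'][:,:,::-1])
Q=[.547,.1767,np.radians(18.94)]
m=orange(p); n,l,st,ce=cv2.connectedComponentsWithStats(m); i=1+np.argmax(st[1:,4]); print(st[i],ce[i])
print(cv2.boxPoints(cv2.minAreaRect(np.argwhere(l==i)[:,::-1].astype(np.float32))).round(1).tolist())
print(proj(p,jig(Q,[(a,b,.086) for a in(-.085,-.073) for b in(-.028,.028)])).round(1).tolist())
E
```

```text
t 2.15 F [ 1.   0.8 -0.8] w -7.635338128621303e-05 tcp [0.4229 0.1337 0.1996]
in jig mm [-131.4   -0.4  199.6]
dp [ -1.2   0.5 149.6] turn [-0.   0.1 -0.1]
[220 234  20  12 180] [229.32222222 238.54444444]
[[220.0, 234.0], [239.0, 234.0], [239.0, 245.0], [220.0, 245.0]]
[[223.6, 236.4], [283.9, 236.4], [224.0, 248.1], [283.5, 248.1]]
```

View pics/w1.png

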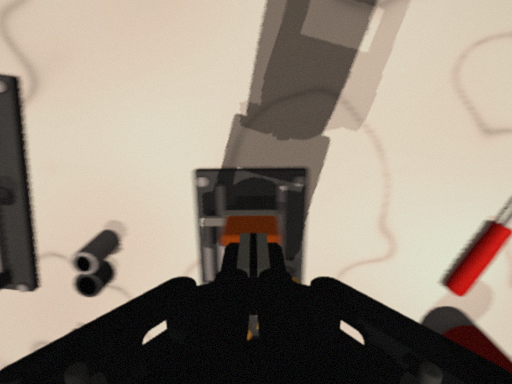

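The wrist view shows the plate's front edge at columns 220–281, rows 234–245, so the plate sits about 2–3 mm towards jig −y and −x of my fit. The way down in front of the plate is clear.

>>> send_rows(
  turn=[
    [0,0,0],
    [0,0,0],
    [0,0,0],
    [0,0,0],
    [0,0,0],
  ],
  dp=[
    [0,-1,40],
    [0,-2,80],
    [0,-2,115],
    [0,-2,138],
    [0,-2,148],
  ],
  claw=[0,0,0,0,0],
)

```text
clock: 2.82
ee_pos: [0.422, 0.1336, 0.0501]
orientation: [[-0.946, -0.324, -0.002], [-0.324, 0.946, -0.0], [0.002, 0.001, -1.0]]
contact_force: [-0.1, -1.4, 0.4]
grip_width: -0.0002
finger_force: 0.0
```

>>> send_rows(
  turn=[
    [0,0,0],
    [0,0,0],
    [0,0,0],
    [0,0,0],
    [0,0,0],
  ],
  dp=[
    [-7,0,0],
    [-14,0,0],
    [-20,0,0],
    [-24,0,0],
    [-28,0,0],
  ],
  claw=[0,0,0,0,0],
)

```text
clock: 3.45
ee_pos: [0.4498, 0.1427, 0.0516]
orientation: [[-0.946, -0.324, 0.0], [-0.324, 0.946, 0.0], [-0.0, -0.0, -1.0]]
contact_force: [0.3, 0.9, 0.3]
grip_width: -0.0001
finger_force: 0.0
```

```bash
python3 s.py -36 -2 52
```

```text
t 3.45 F [0.3 0.9 0.3] w -5.176572576479582e-05 tcp [0.4498 0.1427 0.0516]
in jig mm [-103.    -0.6   51.6]
dp [-67.   -1.4  -0.4] turn [-0.  0. -0.]
```

Still clear, so I'll creep on and feel for contact.

>>> send_rows(
  turn=[
    [0,0,0],
    [0,0,0],
    [0,0,0],
    [0,0,0],
    [0,0,0],
  ],
  dp=[
    [-2,-1,0],
    [-4,-1,0],
    [-6,-1,0],
    [-8,-1,0],
    [-10,-1,0],
  ],
  claw=[0,0,0,0,0],
)

```text
clock: 4.08
ee_pos: [0.4584, 0.1447, 0.0511]
orientation: [[-0.946, -0.324, -0.002], [-0.324, 0.946, -0.001], [0.002, 0.0, -1.0]]
contact_force: [-4.3, -2.5, 3.7]
grip_width: 0.0001
finger_force: 2.7
```

```bash
python3 s.py -36 -2 52
```

```text
t 4.075 F [-4.3 -2.5  3.7] w 0.00010888055011101325 tcp [0.4584 0.1447 0.0511]
in jig mm [-94.2  -1.5  51.1]
dp [-58.2  -0.5  -1. ] turn [ 0.  -0.1 -0. ]
```

>>> send_rows(
  turn=[
    [0,0,0],
    [0,0,0],
    [0,0,0],
    [0,0,0],
    [0,0,0],
  ],
  dp=[
    [-9,0,0],
    [-18,0,0],
    [-28,0,0],
    [-37,0,0],
    [-46,0,0],
  ],
  claw=[0,0,0,0,0],
)

```text
clock: 4.7
ee_pos: [0.5006, 0.1596, 0.0509]
orientation: [[-0.946, -0.324, -0.007], [-0.324, 0.946, -0.001], [0.007, 0.001, -1.0]]
contact_force: [-9.9, -2.8, 7.9]
grip_width: -0.0001
finger_force: 5.1
```

>>> send_rows(
  turn=[
    [0,0,0],
    [0,0,0],
    [0,0,0],
    [0,0,0],
    [0,0,0],
  ],
  dp=[
    [-2,0,0],
    [-5,0,0],
    [-7,0,0],
    [-9,0,0],
    [-10,0,0],
  ],
  claw=[0,0,0,0,0],
)

```text
clock: 5.32
ee_pos: [0.5093, 0.1627, 0.0508]
orientation: [[-0.946, -0.324, -0.008], [-0.324, 0.946, -0.001], [0.008, 0.001, -1.0]]
contact_force: [-10.3, -3.3, 7.5]
grip_width: -0.0004
finger_force: 5.6
```

```bash
python3 s.py -36 -2 52
```

```text
t 5.325 F [-10.3  -3.3   7.5] w -0.0003694988338784957 tcp [0.5093 0.1627 0.0508]
in jig mm [-40.2  -1.   50.8]
dp [-4.2 -1.  -1.2] turn [ 0.1 -0.5 -0. ]
```

>>> send_rows(
  turn=[
    [0,0,0],
    [0,0,0],
    [0,0,0],
    [0,0,0],
    [0,0,0],
  ],
  dp=[
    [-1,0,0],
    [-2,0,0],
    [-3,0,0],
    [-4,0,0],
    [-5,0,0],
  ],
  claw=[0,0,0,0,0],
)

```text
clock: 5.95
ee_pos: [0.5112, 0.1634, 0.0509]
orientation: [[-0.945, -0.325, -0.017], [-0.325, 0.946, -0.004], [0.017, 0.001, -1.0]]
contact_force: [-21.8, -8.7, 17.8]
grip_width: -0.0001
finger_force: 11.5
```

```bash
python3 s.py -36 -2 52
```

```text
t 5.95 F [-21.8  -8.7  17.8] w -0.00014220776763932959 tcp [0.5112 0.1634 0.0509]
in jig mm [-38.2  -1.   50.9]
dp [-2.2 -1.  -1.2] turn [ 0.1 -1.   0. ]
```

The force doubled at TCP −38, so the carriage is on its stop. Now easing it back.

>>> send_rows(
  turn=[
    [0,0,0],
    [0,0,0],
    [0,0,0],
    [0,0,0],
    [0,0,0],
  ],
  dp=[
    [3,0,0],
    [7,0,0],
    [11,0,0],
    [15,0,0],
    [19,0,0],
  ],
  claw=[0,0,0,0,0],
)

```text
clock: 6.58
ee_pos: [0.4965, 0.1582, 0.0509]
orientation: [[-0.946, -0.324, -0.006], [-0.324, 0.946, -0.001], [0.006, 0.001, -1.0]]
contact_force: [-8.6, -2.4, 6.2]
grip_width: -0.0003
finger_force: 4.5
```

>>> send_rows(
  turn=[
    [0,0,0],
    [0,0,0],
    [0,0,0],
    [0,0,0],
    [0,0,0],
  ],
  dp=[
    [2,0,0],
    [4,0,0],
    [6,0,0],
    [8,0,0],
    [10,0,0],
  ],
  claw=[0,0,0,0,0],
)

```text
clock: 7.2
ee_pos: [0.4874, 0.155, 0.0508]
orientation: [[-0.946, -0.324, -0.005], [-0.324, 0.946, -0.001], [0.005, 0.001, -1.0]]
contact_force: [-6.6, -2.8, 5.6]
grip_width: -0.0003
finger_force: 3.9
```

```bash
python3 s.py -68 -2 52
```

```text
t 7.2 F [-6.6 -2.8  5.6] w -0.00025098329423606827 tcp [0.4874 0.155  0.0508]
in jig mm [-63.4  -1.2  50.8]
dp [ 4.6 -0.8 -1.2] turn [ 0.1 -0.3 -0. ]
```

>>> send_rows(
  turn=[
    [0,0,0],
    [0,0,0],
    [0,0,0],
    [0,0,0],
    [0,0,0],
  ],
  dp=[
    [1,0,0],
    [2,0,0],
    [3,0,0],
    [4,0,0],
    [5,0,0],
  ],
  claw=[0,0,0,0,0],
)

```text
clock: 7.82
ee_pos: [0.4829, 0.1535, 0.0508]
orientation: [[-0.946, -0.324, -0.005], [-0.324, 0.946, -0.001], [0.005, 0.001, -1.0]]
contact_force: [-6.1, -2.6, 4.2]
grip_width: -0.0002
finger_force: 3.2
```

>>> send_rows(
  turn=[
    [0,0,0],
    [0,0,0],
    [0,0,0],
    [0,0,0],
    [0,0,0],
  ],
  dp=[
    [0.5,0,0],
    [1,0,0],
    [1.5,0,0],
    [2,0,0],
    [2,0,0],
  ],
  claw=[0,0,0,0,0],
)

```text
clock: 8.45
ee_pos: [0.4829, 0.1531, 0.0512]
orientation: [[-0.946, -0.324, 0.0], [-0.324, 0.946, 0.0], [-0.0, -0.0, -1.0]]
contact_force: [-1.5, -0.4, -1.1]
grip_width: -0.0
finger_force: 0.9
```

```bash
python3 s.py -68 -2 52
```

```text
t 8.45 F [-1.5 -0.4 -1.1] w -1.4231182116013764e-05 tcp [0.4829 0.1531 0.0512]
in jig mm [-68.3  -1.6  51.2]
dp [-0.3 -0.4 -0.8] turn [-0.   0.  -0.1]
```

The force has gone at −68.3 (travel 30), so the pawl holds the carriage. I'll ease off slowly, then draw clear.

>>> send_rows(
  turn=[
    [0,0,0],
    [0,0,0],
    [0,0,0],
    [0,0,0],
    [0,0,0],
  ],
  dp=[
    [1,0,0],
    [2,0,0],
    [3,0,0],
    [4,0,0],
    [5,0,0],
  ],
  claw=[0,0,0,0,0],
)

```text
clock: 9.07
ee_pos: [0.4781, 0.1514, 0.0514]
orientation: [[-0.946, -0.324, 0.0], [-0.324, 0.946, 0.0], [-0.0, -0.0, -1.0]]
contact_force: [-0.2, 0.1, -0.0]
grip_width: -0.0001
finger_force: 0.0
```

>>> send_rows(
  turn=[
    [0,0,0],
    [0,0,0],
    [0,0,0],
    [0,0,0],
    [0,0,0],
  ],
  dp=[
    [8,0,0],
    [18,0,0],
    [30,0,0],
    [38,0,0],
    [44,0,0],
  ],
  claw=[0,0,0,0,0],
)

```text
clock: 9.7
ee_pos: [0.4358, 0.1369, 0.0513]
orientation: [[-0.946, -0.324, 0.0], [-0.324, 0.946, -0.0], [-0.0, -0.0, -1.0]]
contact_force: [1.0, 0.8, 0.2]
grip_width: 0.0001
finger_force: 0.0
```

>>> send_rows(
  turn=[
    [0,0,0],
    [0,0,0],
    [0,0,0],
    [0,0,0],
    [0,0,0],
  ],
  dp=[
    [0,0,-30],
    [0,0,-60],
    [0,0,-85],
    [0,0,-100],
    [0,0,-100],
  ],
  claw=[0,0,0,0,0],
)

```text
clock: 10.32
ee_pos: [0.4371, 0.1372, 0.1523]
orientation: [[-0.946, -0.324, 0.003], [-0.324, 0.946, 0.0], [-0.003, -0.001, -1.0]]
contact_force: [-1.0, 0.4, -0.8]
grip_width: 0.0
finger_force: 0.0
```

```bash
python3 s.py -130 0 150; python3 - <<'E'
from h import *
Q=[.547,.1767,np.radians(18.94)]
for n in("top","scene"):
    p=imaging.grab_frame(n); m=orange(p); k,l,st,ce=cv2.connectedComponentsWithStats(m)
    print(n,[(st[i,4],ce[i].round(1).tolist()) for i in range(1,k) if st[i,4]>8])
    z=.086 if n=="top" else .06
    print([proj(p,jig(Q,[(-.079+t,0,z)])).round(1).tolist() for t in(0,.03)])
x,y,w,h=250,130,120,90
cv2.imwrite("pics/end.png",cv2.resize(p['img'][y:y+h,x:x+w,::-1],None,fx=5,fy=5))
E
```

```text
t 10.325 F [-1.   0.4 -0.8] w 4.323455679398914e-05 tcp [0.4371 0.1372 0.1523]
in jig mm [-116.7   -1.7  152.3]
dp [13.3  1.7  2.3] turn [-0.   0.1 -0.1]
top []
[[[214.9, 218.2]], [[212.0, 209.7]]]
scene [(np.int32(23), [6.6, 0.3]), (np.int32(144), [289.0, 167.7])]
[[[283.1, 164.7]], [[290.1, 167.9]]]
```

View pics/end.png

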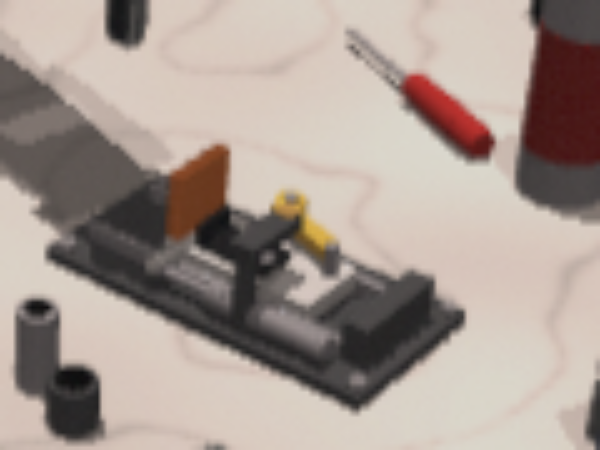

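The scene crop shows the plate's blob at (289,168), where 30 mm of travel predicts (290,168). The pin rests on the pawl's tip and the finger is clear, so I'm handing in.

```bash
python3 -c "
from workcell import r
print(r.sign_off())"
```

```text
the job is handed in; nothing more can be done
None
```

The orange carriage was pushed home, eased back and latched on the pawl at about 30 mm of travel; the finger is clear, and the job was handed in at about 10 s (the hand-in returned no verdict).

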